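# Unstack the bisque planters into their saucers

### The arm

A 6-joint arm with a two-finger parallel gripper is mounted at the origin on the work surface. World frame = base frame: x ahead of the robot, y to its left, z up, the work surface at z = 0. Lengths are in m, angles in rad, forces in N, time in s.
With the tool pointing down it reaches from about 0.35 to 0.975 m from the base axis. Payload 4.9 kg.
Tool frame: the origin (TCP) lies midway between the tips of the shut fingers; the grasp point (between the pads) lies ctrl.grip_depth behind it (ctrl.grip_depth is the distance from the TCP to the grasp point, in m); z points along the fingers, y is the line along which they close (so a half turn about z gives the same grasp; the last joint's range is limited). The gripper opens to 85 mm and grips with 20 to 120 N. Pads are 22 mm wide; open, the fingers measure 114 mm over their backs; the gripper's body (76 mm by 85 mm) begins 54 mm behind the grasp point. The pads swing forward as they close: fully open they stand 13 mm farther back than shut.
Start: joints at [-1.244, 0.053, 1.613, -0, 1.476, -0.119], TCP at [0.269, -0.564, 0.231] pointing down, gripper open.
Joint ranges: [-3.01, 3.01], [-1.01, 2.22], [0.06, 2.58], [-1.02, 4.17], [0.09, 2.62], [-3.14, 3.14]. Speed limits (rad/s): [2.57, 2.57, 3.14, 3.14, 3.14, 3.14].

### API

Orientations are given as a rotation vector (axis times angle).
In Python, from station import ctrl, get_image, camera_model gives the robot as it stands. The module is installed in compiled form; this text tells all that it offers.
- The arm moves only by the shell command python3 -m crank 'ROWS' [FORCE]. ROWS is JSON, a list of rows, each a list of 7 numbers: the shift along the tool's x, y, z in mm, then the turn, a rotation vector about the tool's x, y, z in rad, then the opening, from -1 (shut) to 1 (fully open). A call has exactly 10 rows; each row shifts and turns the commanded pose from where the row before left it, along the tool's axes as they then stand; what a row does not reach is not made up. A row lasts 1/12 s, in which the tool goes at most 41.7 mm and 7.16 degrees, less where a joint would pass 70% of its speed; a pose out of reach is approached as far as the arm can. A call with a gripper value outside its range is refused whole. The fingers move at their own pace and stop on an object; FORCE is the grip in N (left out, the last holds). Time passes only in rows, so rows that do not move let the fingers close, or fill a call up. It gives the time, the measured TCP pose, the force, the opening and the grip force at its end, in the units of the state.
- ctrl.get_obs(): the state, without advancing time (a new reading comes with each control period).
- get_image(name): name is "side" or "top" or "wrist"; returns the picture (480x640x3 uint8, red, green, blue); there is no depth.
- camera_model(name): a dict with "vertical_fov" (degrees; the focal length in pixels is half the picture's height over the tangent of half this angle, whatever the lens; pixels are square), "cx", "cy" (the principal point, pixels), "R" (3x3) and "t" (3): a world point X has camera coordinates R X + t; the wrist camera has in their place "hand_eye" (4x4, takes a point from camera to tool coordinates, whose origin is the TCP and whose axes are the flange's). Camera axes: x right, y down, z forward; pixel columns grow to the right and rows downward; lengths in m; the calibration is good to about 2 mm. A picture is of the moment at which its call begins: read the wrist's pose just before it. camera_model takes no time and is no camera call.
- ctrl.finish_job(): hands the job in; it is judged then, once.
The state is a dict: "t": time; "q": joint angles; "dq": joint speeds; "effort": joint torques, N m; "tool_pos": TCP position; "tool_rot": TCP orientation; "contact_force": force on the tool from outside, world axes, zero at the start; "wrist_torque": the same for the moment, N m; "opening": finger opening in m; "grip_force": force on a finger pad.
Only numpy, scipy, OpenCV 4.12 (cv2) and the standard library are available. Lean on these libraries where they do the work, as an engineer would, in place of code of your own. Each camera call takes 0.05 s, during which the arm holds its last target. There are 200 camera calls.

### The job

Take the pile of bisque-fired planters apart and stand each one, upright and flat inside the rim, in the drip saucer of its own shape on the ware board. Bisque is brittle: set the planters down gently rather than dropping them, let none of them tip over, and leave the egg cup and the bud vase beside the pile standing where they are. The saucers stay on the board, about where they lie.

Things in the scene. Friction and masses are not known exactly. Their poses are not given: they have to be found in the camera images.
- hex_pot_mid (a point): Hexagonal planter, white bisque, open-topped, straight sides, 46 mm across its flats (53 mm over corners), 50 mm tall, about 0.11 kg. It stands alone on top of the pile, on the rim of either the square or the round planter. The point is its centre, half-way up (25 mm above its underside); z is up, its x axis is square to a pair of flats (flats face 0, 60, 120 ... degrees from x).
- square_pot_mid (a point): Square planter, white bisque, open-topped, straight sides, 58 x 58 mm, 56 mm tall, rim 10 mm wide, about 0.19 kg. It stands in the middle layer of the pile on the rims of the trough, beside the round planter (their centres 84 mm apart along the trough; either may be the one that carries the hexagonal planter). The point is its centre, half-way up (28 mm above its underside); z is up, x and y are square to its sides.
- round_pot_mid (a point): Round planter, white bisque, open-topped, straight sides, 60 mm diameter, 56 mm tall, rim 10 mm wide, about 0.18 kg. It stands in the middle layer of the pile on the rims of the trough, beside the square planter. The point is its centre, half-way up (28 mm above its underside); z is up.
- trough_mid (a point): Oblong trough planter, white bisque, open-topped, straight sides, 160 mm long by 66 mm wide, 58 mm tall, rim 11 mm wide, about 0.42 kg. It is the bottom layer of the pile, standing on the table and carrying the square and round planters. The point is its centre, half-way up (29 mm above its underside); x runs along its length, y across its width, z is up.
- hex_saucer: Hexagonal drip saucer, white bisque, 72 mm across its outer flats, well 62 mm across flats, lying loose on the ware board (a plywood board 18 mm thick beyond the pile). All saucers have a 5 mm floor, a 5 mm thick rim, and are 14 mm tall overall; each well is 16 mm wider than its planter. Origin: centre of its underside, so the planter's underside comes to rest 5 mm above it; z is up, x is square to a pair of flats.
- square_saucer: Square drip saucer, white bisque, 84 x 84 mm outside, well 74 x 74 mm, 14 mm tall, 5 mm floor, loose on the ware board. Origin: centre of its underside; x and y are square to its sides, z is up.
- round_saucer: Round drip saucer, white bisque, 86 mm outside diameter, well 76 mm, 14 mm tall, 5 mm floor, loose on the ware board. Origin: centre of its underside; z is up.
- long_saucer: Oblong drip saucer, white bisque, 186 x 92 mm outside, well 176 x 82 mm, 14 mm tall, 5 mm floor, loose on the ware board. Origin: centre of its underside; x runs along its length, y across its width, z is up.
- egg_cup: Small stemmed bisque egg cup, 46 mm across and 56 mm tall, standing on the table beyond one end of the trough (about 50 mm clear of it). To be left alone. Origin: centre of its underside.
- bud_vase: Small bisque bud vase, 48 mm across its belly and 95 mm tall, standing on the table beyond the other end of the trough. To be left alone. Origin: centre of its underside.
Mind the look-alikes: they are no part of the job. What is shaped like the long_saucer but turquoise is not meant.

How it is judged:
By the outcome, as a careful person would: the job done as asked, in the order asked, and still so for the second after the job is handed in, with the robot touching nothing.
It also fails if it takes over 115 s, if anything falls off the work surface, if the arm or the gripper's body presses on something with over 40 N, if the wrist force passes 120 N, or if a joint passes its speed limit or range.

## Working session

There is one attempt and no reset: what is moved stays moved. The work goes in short steps, Python scripts to look and compute and a shell command to move; the robot and the scene stay as the last step left them, time stands still between calls to the robot, and variables do not carry over. Pictures are saved under pics/ and viewed, at most 14 in all, crops included, and the job is handed in when it is done.

```bash
mkdir -p pics
python3 - <<'E'
from station import ctrl,get_image,camera_model
import cv2,numpy as np
o=ctrl.get_obs();print({k:np.round(v,3).tolist() for k,v in o.items()},ctrl.grip_depth)
for n in("top","side"):
    cv2.imwrite(f"pics/{n}0.png",get_image(n)[:,:,::-1]);print(n,camera_model(n))
print(camera_model("wrist"))
E
```

```text
{'t': 0.0, 'q': [-1.244, 0.053, 1.614, -0.0, 1.476, -0.119], 'dq': [0.001, -0.0, -0.001, 0.0, -0.001, -0.0], 'effort': [0.001, -39.369, -37.017, -0.0, 0.007, 0.0], 'tool_pos': [0.269, -0.563, 0.23], 'tool_rot': [-3.062, -0.694, 0.0], 'contact_force': [0.766, 0.902, 0.251], 'wrist_torque': [-0.017, 0.019, 0.022], 'grip_force': 0.0, 'opening': 0.086} 0.0187
top {'vertical_fov': 46.6698948331883, 'cx': 318.2378322047989, 'cy': 240.57346720328152, 'R': array([[ 0.00210786, -0.9996001 , -0.02819928],
       [-0.98406495,  0.00294031, -0.17778507],
       [ 0.17779689,  0.02812467, -0.98366522]]), 't': array([0.07121328, 0.48445786, 0.98476138])}
side {'vertical_fov': 43.7784857588188, 'cx': 314.44782792370995, 'cy': 234.51822411553403, 'R': array([[-0.8406813 , -0.54151266, -0.00435808],
       [-0.38399355,  0.60177384, -0.70029793],
       [ 0.38184277, -0.5870539 , -0.71383739]]), 't': array([0.4453986 , 0.2265936 , 0.95192238])}
{'vertical_fov': 58.78293932987085, 'cx': 313.402701228287, 'cy': 240.056612351517, 'hand_eye': array([[ 3.48476752e-04, -9.44277634e-01, -3.29149856e-01,
         8.47749024e-02],
       [ 9.99999403e-01, -1.17130894e-05,  1.09231994e-03,
        -2.93559385e-04],
       [-1.03530865e-03, -3.29150041e-01,  9.44277067e-01,
        -1.41597973e-01],
       [ 0.00000000e+00,  0.00000000e+00,  0.00000000e+00,
         1.00000000e+00]])}
```

View pics/top0.png

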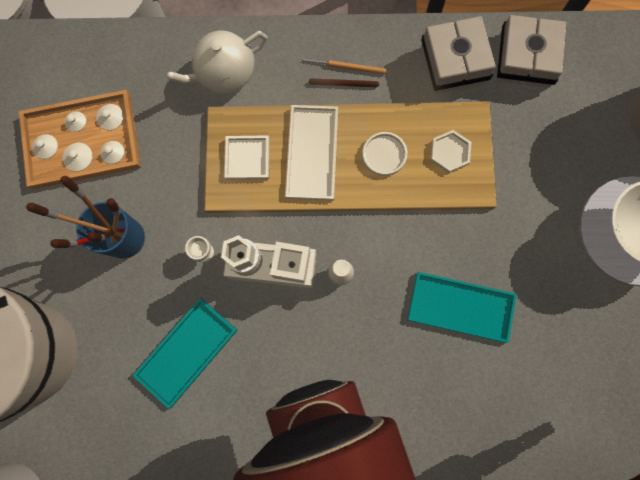

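View pics/side0.png

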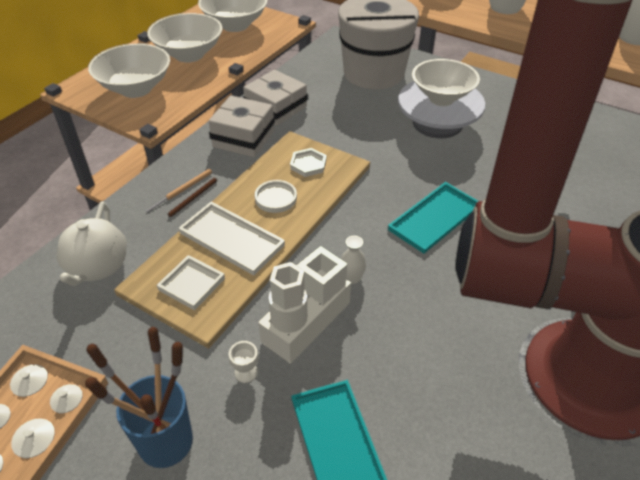

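The side view shows the hex planter on the round one at (288,300), the square one at (325,270), and the trough below. The top view shows hex (240,252) on round, square (290,262), egg cup (199,248) and vase (341,270). Saucers are square (246,157), long (312,153), round (384,153) and hex (451,151).

```bash
cat > h.py <<'E'
from station import ctrl,get_image,camera_model
import cv2,numpy as np
from scipy.spatial.transform import Rotation as Ro
def cam(n,o=None):
    m=camera_model(n);f=240/np.tan(np.radians(m["vertical_fov"]/2))
    if n=="wrist":
        T=np.eye(4);T[:3,:3]=Ro.from_rotvec(o["tool_rot"]).as_matrix();T[:3,3]=o["tool_pos"]
        W=T@m["hand_eye"];R=W[:3,:3].T;t=-R@W[:3,3]
    else:R,t=m["R"],m["t"]
    return f,m["cx"],m["cy"],np.array(R),np.array(t)
def ray(c,p,z):
    f,cx,cy,R,t=c;p=np.atleast_2d(p).astype(float)
    d=np.c_[(p[:,0]-cx)/f,(p[:,1]-cy)/f,np.ones(len(p))]@R
    C=-R.T@t;s=(z-C[2])/d[:,2];return (C+d*s[:,None])[:,:2]
def proj(c,X):
    f,cx,cy,R,t=c;P=np.atleast_2d(X)@R.T+t;return np.c_[P[:,0]/P[:,2]*f+cx,P[:,1]/P[:,2]*f+cy]
def rect(w):
    (c,s,a)=cv2.minAreaRect((w*1000).astype(np.float32));return np.round(c,1),np.round(s,1),round(a,1)
E
python3 - <<'E'
from h import *
im=cv2.imread("pics/top0.png");c=cam("top");hsv=cv2.cvtColor(im,cv2.COLOR_BGR2HSV)
m=((hsv[...,1]<75)&(hsv[...,2]>140)).astype(np.uint8)
m[:100]=0;m[300:]=0;m[:,:180]=0;m[:,500:]=0
cs,_=cv2.findContours(m,cv2.RETR_EXTERNAL,cv2.CHAIN_APPROX_NONE)
for k in cs:
    if cv2.contourArea(k)<150: continue
    p=k[:,0];b=cv2.boundingRect(k);print(b,cv2.contourArea(k),"z32",*rect(ray(c,p,.032)))
s=im[215:300,180:360];cv2.imwrite("pics/crop0.png",cv2.resize(s,None,fx=4.4,fy=4.4,interpolation=cv2.INTER_CUBIC))
E
```

```text
(332, 259, 22, 20) 292.0 z32 [435.5  25.3] [41.3 32.6] 78.6
(221, 235, 96, 50) 3230.5 z32 [452.4 166. ] [178.4  77.8] 83.4
(185, 235, 30, 25) 500.5 z32 [475.6 295.3] [45.9 54.5] 6.3
(224, 136, 45, 42) 1762.0 z32 [652.6 210.6] [85.6 82.9] 89.6
(363, 132, 44, 42) 1416.5 z32 [658.6 -55.6] [82.5 82.5] 89.3
(432, 130, 39, 41) 1122.5 z32 [ 662.1 -182.9] [71.7 80.1] 23.6
(286, 105, 52, 94) 4273.5 z32 [662.9  84.6] [ 92.4 186.6] 87.2
```

View pics/crop0.png

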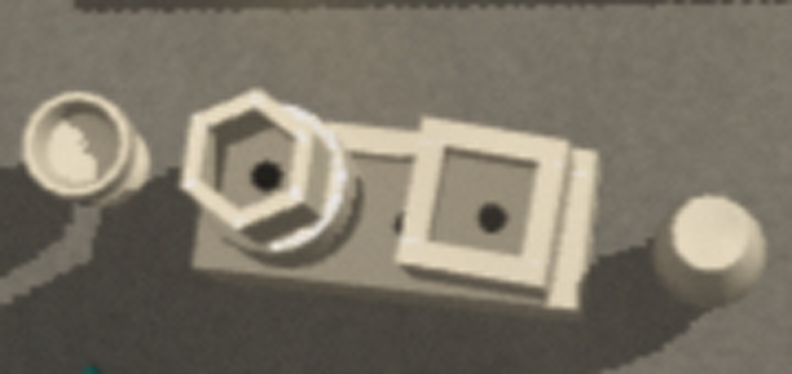

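Run:
```python
from h import *
c=cam("top")
def w(pts,z): return ray(c,(np.array(pts)+.5)/4.4-.5+[180,215],z)*1000
def poly(n,P,k):
    d=np.roll(P,-1,0)-P;a=np.degrees(np.arctan2(d[:,1],d[:,0]));L=np.hypot(*d.T)
    print(n,P.mean(0).round(1),"edges",L.round(1),"dir mod",(a%k).round(1))
poly("sq",w([(424,118),(570,143),(548,290),(398,264)],.114),90)
poly("hex",w([(257,91),(312,126),(303,199),(240,226),(183,185),(190,117)],.164),60)
print("trough right end",w([(598,152),(578,310)],.058).round(1))
im=cv2.imread("pics/top0.png");hsv=cv2.cvtColor(im,cv2.COLOR_BGR2HSV)
m=((hsv[...,1]<75)&(hsv[...,2]>140)).astype(np.uint8)
for n,(x,y,ww,hh) in dict(hex=(430,128,43,45),sq=(222,134,49,46)).items():
    mm=m*0;mm[y:y+hh,x:x+ww]=m[y:y+hh,x:x+ww]
    k=max(cv2.findContours(mm,0,1)[0],key=cv2.contourArea);k=cv2.convexHull(k)
    a=cv2.approxPolyDP(k,3,True)[:,0];poly(n+" saucer",ray(c,a,.032)*1000,60 if n=="hex" else 90)
from scipy.spatial.transform import Rotation as R
print(R.from_rotvec(ctrl.get_obs()["tool_rot"]).as_matrix().round(3))
```

```text
sq [436.8 117.7] edges [58.3 58.2 59.2 58.3] dir mod [80.  81.9 80.1 80.9]
hex [447.1 202.2] edges [24.8 27.5 25.2 26.6 25.7 26.7] dir mod [57.5 54.4 53.4 54.7 56.  51.5]
trough right end [[466.2  75.5]
 [400.7  83.5]]
hex saucer [ 662.5 -183. ] edges [39.9 40.2 41.6 39.5 40.5 40.3] dir mod [52.  54.7 52.1 52.5 52.6 53.3]
sq saucer [653.5 210.5] edges [80.7 84.8 80.9 82.1] dir mod [ 1.  89.6 89.1 89.5]
[[ 0.902  0.431 -0.001]
 [ 0.431 -0.902  0.002]
 [ 0.    -0.002 -1.   ]]
```

```bash
python3 -m crank '[[24.5,-30.7,0,0,0,0,1],[24.5,-30.7,0,0,0,0,1],[24.5,-30.7,0,0,0,0,1],[24.5,-30.7,0,0,0,0,1],[24.5,-30.7,0,0,0,0,1],[24.5,-30.7,0,0,0,0,1],[24.5,-30.7,0,0,0,0,1],[24.5,-30.7,0,0,0,0,1],[24.5,-30.7,0,0,0,0,1],[24.5,-30.7,0,0,0,0,1]]' 30
python3 -m crank '[[24.5,-30.7,0,0,0,0,1],[24.5,-30.7,0,0,0,0,1],[24.5,-30.7,0,0,0,0,1],[24.5,-30.7,0,0,0,0,1],[24.5,-30.7,0,0,0,0,1],[24.5,-30.7,0,0,0,0,1],[24.5,-30.7,0,0,0,0,1],[24.5,-30.7,0,0,0,0,1],[24.5,-30.7,0,0,0,0,1],[24.5,-30.7,0,0,0,0,1]]'
python3 -m crank '[[0,0,0,0,0,-0.1,1],[0,0,0,0,0,-0.1,1],[0,0,0,0,0,-0.1,1],[0,0,0,0,0,-0.1,1],[0,0,0,0,0,-0.1,1],[0,0,0,0,0,0,1],[0,0,0,0,0,0,1],[0,0,0,0,0,0,1],[0,0,0,0,0,0,1],[0,0,0,0,0,0,1]]'
python3 - <<'E'
from h import *
o=ctrl.get_obs();im=get_image("wrist")[:,:,::-1];cv2.imwrite("pics/w1.png",im)
import pickle;pickle.dump(o,open("pics/w1.pkl","wb"))
print(o["tool_pos"],Ro.from_rotvec(o["tool_rot"]).as_matrix().round(4))
E
```

```text
t: 0.93
tool_pos: [0.3579, -0.1794, 0.2308]
tool_rot: [-3.064, -0.693, 0.0]
contact_force: [1.6, 0.3, 0.5]
opening: 0.0856
grip_force: 0.0
t: 1.77
tool_pos: [0.4465, 0.2035, 0.2309]
tool_rot: [3.063, 0.696, -0.001]
contact_force: [0.6, 0.1, 0.1]
opening: 0.0856
grip_force: 0.0
t: 2.6
tool_pos: [0.4468, 0.2013, 0.2313]
tool_rot: [-2.798, -1.429, 0.0]
contact_force: [-0.6, -1.3, 0.2]
opening: 0.0855
grip_force: 0.0
[0.44683281 0.20129395 0.23125294] [[ 5.860e-01  8.103e-01 -1.000e-04]
 [ 8.103e-01 -5.860e-01 -0.000e+00]
 [-1.000e-04 -0.000e+00 -1.000e+00]]
```

View pics/w1.png

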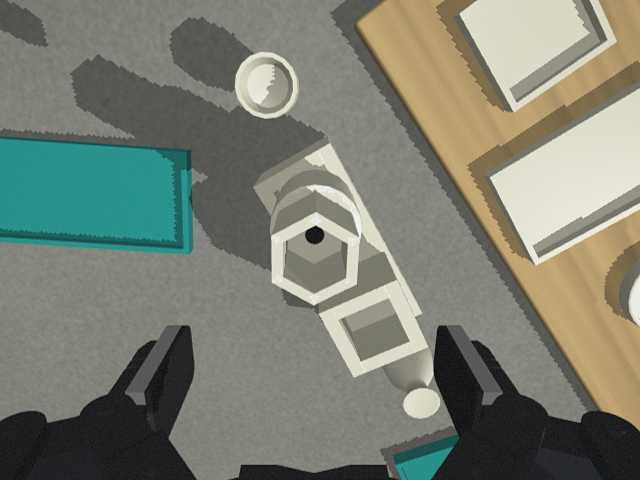

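The wrist view shows the hex rim centred at (315,258) with vertical flats at columns 272 and 358, so the grasp is aligned. The square rim has corners (321,312), (393,282), (427,346), (357,377), and the trough has corners (328,137), (255,184), (421,313).

Run:
```python
from h import *
import pickle;o=pickle.load(open("pics/w1.pkl","rb"));c=cam("wrist",o)
def poly(n,p,z,k):
    P=ray(c,p,z)*1000;d=np.roll(P,-1,0)-P;a=np.degrees(np.arctan2(d[:,1],d[:,0]))
    print(n,P.mean(0).round(1),np.hypot(*d.T).round(1),(a%k).round(1));return P
H=poly("hex",[(273,237),(272,282),(314,304),(357,282),(358,238),(316,212)],.164,60)
poly("sq",[(321,312),(393,282),(427,346),(357,377)],.114,90)
print(ray(c,[(328,137),(255,184),(421,313)],.058)*1000)
R=Ro.from_rotvec(o["tool_rot"]).as_matrix()
print("hex in tool",(np.r_[H.mean(0)/1000,.164]-o["tool_pos"])@R)
```

```text
hex [447.9 201.6] [25.6 26.2 26.6 25.  25.9 26. ] [51.2 53.8 53.9 54.9 51.5 55.2]
sq [439.  118.2] [52.9 56.4 55.  59.2] [79.3 82.8 82.4 80.6]
[[486.81572972 238.77555916]
 [422.74034409 242.70202443]
 [467.05978679  76.47396432]]
hex in tool [0.00086235 0.00070089 0.06725285]
```

```bash
python3 -m crank '[[0,0,15,0,0,0,1],[1,1,20,0,0,0,1],[0,0,20,0,0,0,1],[0,0,15,0,0,0,1],[0,0,12,0,0,0,1],[0,0,10,0,0,0,1],[0,0,8,0,0,0,1],[0,0,5,0,0,0,1],[0,0,0,0,0,0,1],[0,0,0,0,0,0,1]]'
python3 -m crank '[[0,0,0,0,0,0,-1],[0,0,0,0,0,0,-1],[0,0,0,0,0,0,-1],[0,0,0,0,0,0,-1],[0,0,0,0,0,0,-1],[0,0,0,0,0,0,-1],[0,0,0,0,0,0,-1],[0,0,0,0,0,0,-1],[0,0,0,0,0,0,-1],[0,0,0,0,0,0,-1]]' 30
python3 - <<'E'
from h import *
c=get_image("side")[:,:,::-1];cv2.imwrite("pics/s2.png",cv2.resize(c[200:380,190:400],None,fx=2.5,fy=2.5))
E
```

```text
t: 3.48
tool_pos: [0.4485, 0.2017, 0.1266]
tool_rot: [2.797, 1.431, 0.001]
contact_force: [0.4, 0.5, 0.6]
opening: 0.0856
grip_force: 0.0
t: 4.32
tool_pos: [0.4487, 0.2018, 0.1271]
tool_rot: [2.797, 1.431, 0.002]
contact_force: [-0.9, 0.2, 6.6]
opening: 0.0461
grip_force: 31.2
```

View pics/s2.png

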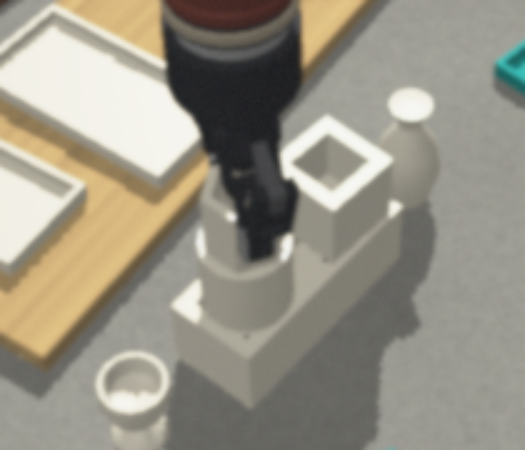

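```bash
python3 -m crank '[[0,0,-3,0,0,0,-1],[0,0,-8,0,0,0,-1],[0,0,-15,0,0,0,-1],[0,0,-20,0,0,0,-1],[0,0,-19,0,0,0,-1],[-8,16,0,0,0,0,-1],[-15.5,33,0,0,0,0,-1],[-15.5,33,0,0,0,0,-1],[-15.5,33,0,0,0,0,-1],[-15.5,33,0,0,0,0,-1]]'
python3 -m crank '[[-15.5,33,0,0,0,0,-1],[-15.5,33,0,0,0,0,-1],[-15.5,33,0,0,0,0,-1],[-15.5,33,0,0,0,0,-1],[-15.5,33,0,0,0,0,-1],[-15.5,33,0,0,0,0,-1],[-15.5,33,0,0,0,0,-1],[-8,20,0,0,0,0.02,-1],[0,0,0,0,0,0,-1],[0,0,0,0,0,0,-1]]'
python3 - <<'E'
from h import *
o=ctrl.get_obs();im=get_image("wrist")[:,:,::-1];cv2.imwrite("pics/w3.png",im)
import pickle;pickle.dump(o,open("pics/w3.pkl","wb"))
R=Ro.from_rotvec(o["tool_rot"]).as_matrix();print(R.round(3));print("to go tool mm",(np.array([.6625,-.183,.0361])-o["tool_pos"])@R*1000)
E
```

```text
t: 5.2
tool_pos: [0.5275, 0.0568, 0.1911]
tool_rot: [-2.796, -1.431, 0.001]
contact_force: [1.7, -0.3, -0.4]
opening: 0.0457
grip_force: 31.0
t: 6.03
tool_pos: [0.6624, -0.184, 0.1903]
tool_rot: [-2.811, -1.4, 0.002]
contact_force: [-0.5, 0.2, -1.5]
opening: 0.0462
grip_force: 31.2
[[ 0.602  0.798 -0.002]
 [ 0.798 -0.602  0.001]
 [-0.    -0.002 -1.   ]]
to go tool mm [  0.91303744  -0.20387838 154.20968192]
```

View pics/w3.png

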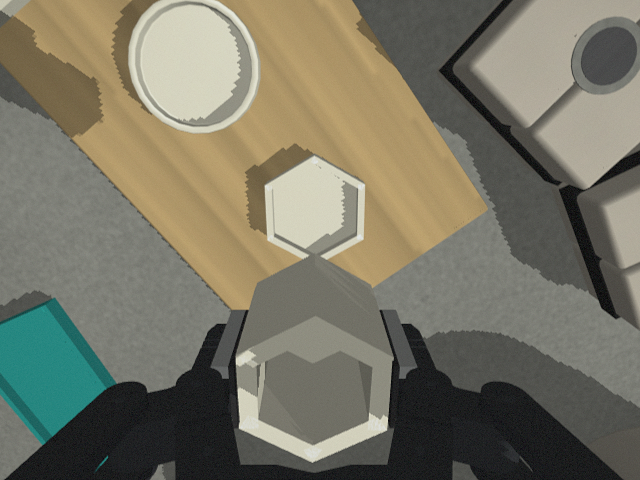

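The hex hangs well in the grip. The hex saucer spans columns 266–364 with its centre near (315,211), and the round saucer is around (194,64).

Run:
```python
from h import *
import pickle;o=pickle.load(open("pics/w3.pkl","rb"));c=cam("wrist",o)
P=ray(c,[(266,184),(315,156),(364,183),(363,237),(267,240)],.032)*1000
print(P.round(1)); print("hex c",((P[0]+P[3])/2+(P[2]+P[4])/2)/2, np.degrees(np.arctan2(*(P[2]-P[3])[::-1]))%60)
Q=ray(c,[(128,62),(260,68),(190,-4),(198,133)],.032)*1000;print("round",(Q[0]+Q[1])/2,(Q[2]+Q[3])/2,np.linalg.norm(Q[0]-Q[1]))
```

```text
[[ 648.7 -145.4]
 [ 688.4 -150.7]
 [ 704.8 -186.9]
 [ 681.  -219.8]
 [ 622.5 -178.7]]
hex c [ 664.26958348 -182.72882208] 54.16646381597538
round [660.84854511 -56.21479599] [659.71466148 -57.52666711] 85.86497269665543
```

```bash
python3 -m crank '[[1,0.5,15,0,0,0,-1],[0,0,25,0,0,0,-1],[0,0,30,0,0,0,-1],[0,0,30,0,0,0,-1],[0,0,20,0,0,0,-1],[0,0,12,0,0,0,-1],[0,0,8,0,0,0,-1],[0,0,5,0,0,0,-1],[0,0,3,0,0,0,-1],[0,0,0,0,0,0,-1]]'
python3 -m crank '[[0,0,1,0,0,0,-1],[0,0,1,0,0,0,-1],[0,0,1,0,0,0,-1],[0,0,1,0,0,0,-1],[0,0,1,0,0,0,-1],[0,0,0.5,0,0,0,-1],[0,0,0,0,0,0,-1],[0,0,0,0,0,0,-1],[0,0,0,0,0,0,-1],[0,0,0,0,0,0,-1]]'
```

```text
t: 6.92
tool_pos: [0.6642, -0.1826, 0.044]
tool_rot: [2.81, 1.403, 0.001]
contact_force: [0.3, -0.3, -1.6]
opening: 0.046
grip_force: 31.2
t: 7.75
tool_pos: [0.6637, -0.1826, 0.0378]
tool_rot: [2.811, 1.403, 0.0]
contact_force: [0.7, 0.8, -0.8]
opening: 0.046
grip_force: 31.2
```

```bash
python3 -m crank '[[0,0,0.5,0,0,0,-1],[0,0,0.5,0,0,0,-1],[0,0,0.5,0,0,0,-1],[0,0,0,0,0,0,-1],[0,0,0,0,0,0,-1],[0,0,0,0,0,0,-1],[0,0,0,0,0,0,-1],[0,0,0,0,0,0,-1],[0,0,0,0,0,0,-1],[0,0,0,0,0,0,-1]]'
python3 -m crank '[[0,0,0.5,0,0,0,-1],[0,0,0.5,0,0,0,-1],[0,0,0,0,0,0,-1],[0,0,0,0,0,0,-1],[0,0,0,0,0,0,-1],[0,0,0,0,0,0,-1],[0,0,0,0,0,0,-1],[0,0,0,0,0,0,-1],[0,0,0,0,0,0,-1],[0,0,0,0,0,0,-1]]'
```

```text
t: 8.58
tool_pos: [0.6637, -0.1826, 0.0363]
tool_rot: [-2.811, -1.403, 0.0]
contact_force: [0.6, 0.4, -1.3]
opening: 0.0457
grip_force: 31.2
t: 9.42
tool_pos: [0.6638, -0.1826, 0.0362]
tool_rot: [2.811, 1.403, 0.0]
contact_force: [-3.8, 1.3, 5.0]
opening: 0.0458
grip_force: 31.9
```

```bash
python3 -m crank '[[0,0,0,0,0,0,0.15],[0,0,0,0,0,0,0.2],[0,0,0,0,0,0,0.3],[0,0,0,0,0,0,0.5],[0,0,0,0,0,0,1],[0,0,0,0,0,0,1],[0,0,-5,0,0,0,1],[0,0,-15,0,0,0,1],[0,0,-30,0,0,0,1],[0,0,-35,0,0,0,1]]'
python3 -m crank '[[0,0,-35,0,0,0,1],[0,0,-35,0,0,0,1],[5,-18,0,0,0,0,1],[10.7,-36,0,0,0,0,1],[10.7,-36,0,0,0,0,1],[10.7,-36,0,0,0,0,1],[10.7,-36,0,0,0,0,1],[10.7,-36,0,0,0,0,1],[10.7,-36,0,0,0,0,1],[10.7,-36,0,0,0,0,1]]'
python3 -m crank '[[10.7,-36,0,0,0,0,1],[10.7,-36,0,0,0,0,1],[5.5,-18,0,0,0,-0.05,1],[0,0,0,0,0,-0.1,1],[0,0,0,0,0,-0.1,1],[0,0,0,0,0,-0.1,1],[0,0,0,0,0,-0.1,1],[0,0,0,0,0,-0.037,1],[0,0,0,0,0,0,1],[0,0,0,0,0,0,1]]'
python3 - <<'E'
from h import *
o=ctrl.get_obs();im=get_image("wrist")[:,:,::-1];cv2.imwrite("pics/w4.png",im)
import pickle;pickle.dump(o,open("pics/w4.pkl","wb"))
R=Ro.from_rotvec(o["tool_rot"]).as_matrix();print(R.round(3))
im=get_image("top")[:,:,::-1];cv2.imwrite("pics/t4.png",im)
E
```

```text
t: 10.25
tool_pos: [0.6622, -0.182, 0.1197]
tool_rot: [-2.808, -1.401, 0.005]
contact_force: [0.5, 0.3, -0.5]
opening: 0.0857
grip_force: 0.0
t: 11.08
tool_pos: [0.495, 0.0447, 0.1919]
tool_rot: [2.81, 1.402, 0.003]
contact_force: [0.3, 0.9, -0.1]
opening: 0.0853
grip_force: 0.0
t: 11.92
tool_pos: [0.4405, 0.1192, 0.1916]
tool_rot: [2.39, 2.037, 0.003]
contact_force: [0.3, -0.0, -0.3]
opening: 0.0854
grip_force: 0.0
[[ 0.158  0.987  0.002]
 [ 0.987 -0.158  0.   ]
 [ 0.     0.002 -1.   ]]
```

View pics/w4.png

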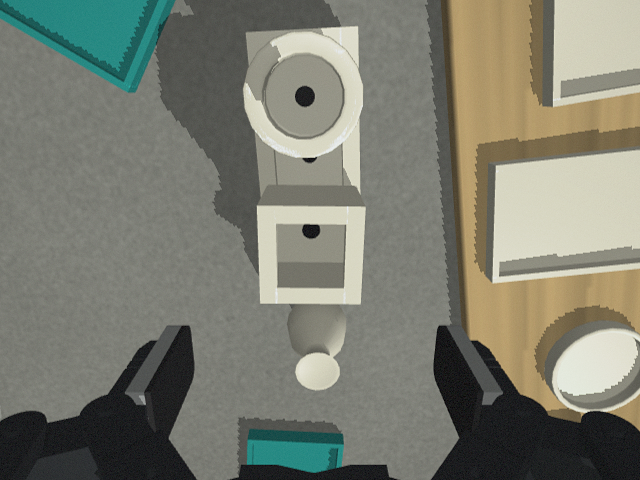

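The wrist view shows the square rim with corners (258,207), (365,207), (361,304), (261,304). The round rim spans columns 244–362 and rows 32–157.

Run:
```python
from h import *
import pickle;o=pickle.load(open("pics/w4.pkl","rb"));c=cam("wrist",o)
R=Ro.from_rotvec(o["tool_rot"]).as_matrix()
P=ray(c,[(258,207),(365,207),(361,304),(261,304)],.114)*1000
d=np.roll(P,-1,0)-P;print("sq",P.mean(0),np.hypot(*d.T).round(1),(np.degrees(np.arctan2(d[:,1],d[:,0]))%90).round(1))
print("tool",(np.r_[P.mean(0)/1000,.126]-o["tool_pos"])@R*1000)
Q=ray(c,[(244,94),(362,94),(303,32),(303,157)],.114)*1000;print("round",(Q[0]+Q[1])/2,(Q[2]+Q[3])/2,np.linalg.norm(Q[0]-Q[1]),np.linalg.norm(Q[2]-Q[3]))
```

```text
sq [439.06365532 117.79708386] [56.8 57.5 57.5 57.5] [80.9 80.9 80.8 80.2]
tool [-1.66333277 -1.34553878 65.55759396]
round [448.75562139 202.79126467] [448.49126073 201.2650298 ] 57.42185837395116 57.70909563684307
```

```bash
python3 -m crank '[[-1.6,-1.4,12,0,0,0,1],[0,0,20,0,0,0,1],[0,0,25,0,0,0,1],[0,0,20,0,0,0,1],[0,0,15,0,0,0,1],[0,0,12,0,0,0,1],[0,0,10,0,0,0,1],[0,0,6.5,0,0,0,1],[0,0,0,0,0,0,1],[0,0,0,0,0,0,1]]'
python3 -m crank '[[0,0,0,0,0,0,-1],[0,0,0,0,0,0,-1],[0,0,0,0,0,0,-1],[0,0,0,0,0,0,-1],[0,0,0,0,0,0,-1],[0,0,0,0,0,0,-1],[0,0,0,0,0,0,-1],[0,0,0,0,0,0,-1],[0,0,0,0,0,0,-1],[0,0,0,0,0,0,-1]]' 35
```

```text
t: 12.85
tool_pos: [0.4388, 0.1178, 0.07]
tool_rot: [2.39, 2.039, 0.0]
contact_force: [0.2, -0.5, -0.3]
opening: 0.0851
grip_force: 0.0
t: 13.68
tool_pos: [0.4396, 0.1179, 0.071]
tool_rot: [2.389, 2.038, 0.003]
contact_force: [0.3, 0.4, 7.0]
opening: 0.0577
grip_force: 38.8
```

```bash
python3 -m crank '[[0,0,-2,0,0,0,-1],[0,0,-8,0,0,0,-1],[0,0,-20,0,0,0,-1],[0,0,-30,0,0,0,-1],[0,0,-20,0,0,0,-1],[9,14,0,0,0,0,-1],[17.9,28.1,0,0,0,0,-1],[17.9,28.1,0,0,0,0,-1],[17.9,28.1,0,0,0,0,-1],[17.9,28.1,0,0,0,0,-1]]'
python3 -m crank '[[17.9,28.1,0,0,0,0,-1],[17.9,28.1,0,0,0,0,-1],[8.8,13.9,0,0,0,-0.05,-1],[0,0,0,0,0,-0.1,-1],[0,0,15,0,0,0,-1],[0,0,25,0,0,0,-1],[0,0,25,0,0,0,-1],[0,0,20,0,0,0,-1],[0,0,10,0,0,0,-1],[0,0,0,0,0,0,-1]]'
python3 - <<'E'
from h import *
o=ctrl.get_obs();R=Ro.from_rotvec(o["tool_rot"]).as_matrix();print(R.round(3),"to go tool mm",(np.array([.653,.2105,.036])-o["tool_pos"])@R*1000)
im=get_image("side")[:,:,::-1];cv2.imwrite("pics/s5.png",cv2.resize(im[100:400,100:400],None,fx=2,fy=2))
E
```

```text
t: 14.52
tool_pos: [0.5768, 0.1781, 0.1492]
tool_rot: [-2.389, -2.039, 0.002]
contact_force: [-0.3, -0.5, -1.1]
opening: 0.0577
grip_force: 38.3
t: 15.35
tool_pos: [0.6487, 0.2097, 0.0498]
tool_rot: [-2.229, -2.207, 0.011]
contact_force: [-1.3, 0.5, -2.8]
opening: 0.0572
grip_force: 38.4
[[ 0.01   1.    -0.008]
 [ 1.    -0.01  -0.002]
 [-0.002 -0.008 -1.   ]] to go tool mm [ 0.90328516  4.4557986  13.74845003]
```

View pics/s5.png

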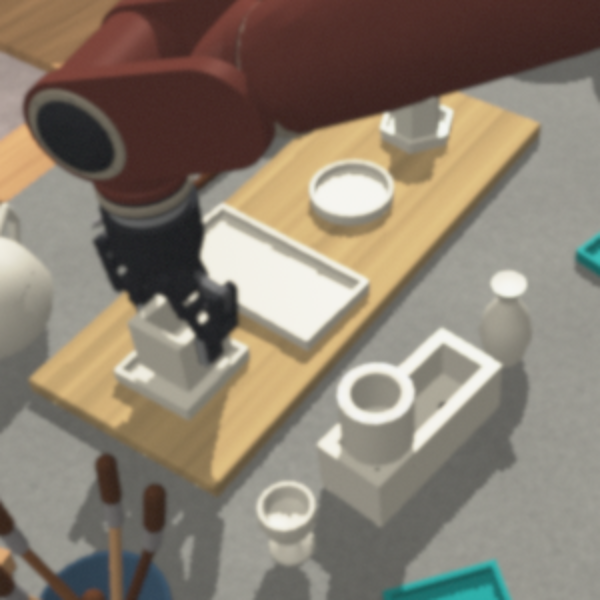

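The square pot hangs just above its saucer, the hex stands in its own, and round and trough are undisturbed.

```bash
python3 -m crank '[[0.9,4.2,0,0,0,0,-1],[0,0,4,0,0,0,-1],[0,0,3,0,0,0,-1],[0,0,2,0,0,0,-1],[0,0,1,0,0,0,-1],[0,0,1,0,0,0,-1],[0,0,0,0,0,0,-1],[0,0,0,0,0,0,-1],[0,0,0,0,0,0,-1],[0,0,0,0,0,0,-1]]'
python3 -m crank '[[0,0,0.5,0,0,0,-1],[0,0,0.5,0,0,0,-1],[0,0,0.5,0,0,0,-1],[0,0,0,0,0,0,-1],[0,0,0,0,0,0,-1],[0,0,0,0,0,0,-1],[0,0,0,0,0,0,-1],[0,0,0,0,0,0,-1],[0,0,0,0,0,0,-1],[0,0,0,0,0,0,-1]]'
```

```text
t: 16.23
tool_pos: [0.6566, 0.2114, 0.044]
tool_rot: [2.23, 2.212, 0.0]
contact_force: [0.2, -0.1, -1.4]
opening: 0.0576
grip_force: 38.4
t: 17.07
tool_pos: [0.6566, 0.2114, 0.0423]
tool_rot: [2.23, 2.213, 0.0]
contact_force: [-0.3, 0.2, -1.6]
opening: 0.0578
grip_force: 38.4
```

```bash
python3 -m crank '[[-0.9,-3.4,0,0,0,0,-1],[0,0,1,0,0,0,-1],[0,0,1,0,0,0,-1],[0,0,1,0,0,0,-1],[0,0,1,0,0,0,-1],[0,0,0.7,0,0,0,-1],[0,0,0.5,0,0,0,-1],[0,0,0,0,0,0,-1],[0,0,0,0,0,0,-1],[0,0,0,0,0,0,-1]]'
python3 -m crank '[[0,0,0.5,0,0,0,-1],[0,0,0.5,0,0,0,-1],[0,0,0,0,0,0,-1],[0,0,0,0,0,0,-1],[0,0,0,0,0,0,-1],[0,0,0,0,0,0,-1],[0,0,0,0,0,0,-1],[0,0,0,0,0,0,-1],[0,0,0,0,0,0,-1],[0,0,0,0,0,0,-1]]'
```

```text
t: 17.9
tool_pos: [0.6532, 0.2105, 0.0372]
tool_rot: [2.23, 2.213, 0.0]
contact_force: [-1.1, 0.0, -1.2]
opening: 0.0574
grip_force: 38.4
t: 18.73
tool_pos: [0.6532, 0.2105, 0.0361]
tool_rot: [2.23, 2.212, 0.0]
contact_force: [-0.3, 0.9, -1.5]
opening: 0.0577
grip_force: 38.4
```

```bash
python3 -m crank '[[0,0,0.5,0,0,0,-1],[0,0,0,0,0,0,-1],[0,0,0,0,0,0,-1],[0,0,0,0,0,0,-1],[0,0,0,0,0,0,-1],[0,0,0,0,0,0,-1],[0,0,0,0,0,0,-1],[0,0,0,0,0,0,-1],[0,0,0,0,0,0,-1],[0,0,0,0,0,0,-1]]'
```

```text
t: 19.57
tool_pos: [0.6532, 0.2105, 0.0361]
tool_rot: [-2.23, -2.213, 0.0]
contact_force: [-3.4, -1.0, 6.0]
opening: 0.0575
grip_force: 38.9
```

```bash
python3 -m crank '[[0,0,0,0,0,0,0.4],[0,0,0,0,0,0,0.5],[0,0,0,0,0,0,0.7],[0,0,0,0,0,0,1],[0,0,0,0,0,0,1],[0,0,-5,0,0,0,1],[0,0,-15,0,0,0,1],[0,0,-30,0,0,0,1],[0,0,-35,0,0,0,1],[0,0,-30,0,0,0,1]]'
python3 -m crank '[[0,0,-15,0,0,0,1],[0,-15,-5,0,0,0,1],[-2,-35,0,0,0,0,1],[-2,-35,0,0,0,0,1],[-2,-35,0,0,0,0,1],[-2,-35,0,0,0,0,1],[-2,-35,0,0,0,0,1],[-0.5,-14.5,0,0,0,0.05,1],[0,0,0,0,0,0.065,1],[0,0,0,0,0,0,1]]'
python3 - <<'E'
from h import *
o=ctrl.get_obs();R=Ro.from_rotvec(o["tool_rot"]).as_matrix();print(R.round(3),"to go tool mm",(np.array([.4486,.2020,.071])-o["tool_pos"])@R*1000)
E
```

```text
t: 20.4
tool_pos: [0.6535, 0.2106, 0.1539]
tool_rot: [2.23, 2.212, 0.002]
contact_force: [0.1, 0.5, -0.5]
opening: 0.085
grip_force: 0.0
t: 21.23
tool_pos: [0.4476, 0.2017, 0.1709]
tool_rot: [2.354, 2.08, 0.001]
contact_force: [-0.6, 0.3, -0.3]
opening: 0.0854
grip_force: 0.0
[[ 0.123  0.992  0.001]
 [ 0.992 -0.123  0.   ]
 [ 0.     0.001 -1.   ]] to go tool mm [ 0.35346524  0.8551612  99.93675083]
```

```bash
python3 -m crank '[[0.4,0.8,12,0,0,0,1],[0,0,20,0,0,0,1],[0,0,20,0,0,0,1],[0,0,15,0,0,0,1],[0,0,12,0,0,0,1],[0,0,10,0,0,0,1],[0,0,7,0,0,0,1],[0,0,4,0,0,0,1],[0,0,0,0,0,0,1],[0,0,0,0,0,0,1]]'
python3 -m crank '[[0,0,0,0,0,0,-1],[0,0,0,0,0,0,-1],[0,0,0,0,0,0,-1],[0,0,0,0,0,0,-1],[0,0,0,0,0,0,-1],[0,0,0,0,0,0,-1],[0,0,0,0,0,0,-1],[0,0,0,0,0,0,-1],[0,0,0,0,0,0,-1],[0,0,0,0,0,0,-1]]' 35
python3 - <<'E'
from h import *
o=ctrl.get_obs();R=Ro.from_rotvec(o["tool_rot"]).as_matrix();print(R.round(3),"to go tool mm",(np.array([.6595,-.0563,.036])-o["tool_pos"])@R*1000)
E
```

```text
t: 22.07
tool_pos: [0.4499, 0.2021, 0.071]
tool_rot: [2.353, 2.081, 0.001]
contact_force: [0.6, 0.4, 0.3]
opening: 0.0855
grip_force: 0.0
t: 22.9
tool_pos: [0.4501, 0.2022, 0.0718]
tool_rot: [2.353, 2.08, 0.002]
contact_force: [-1.3, 0.2, 6.1]
opening: 0.0597
grip_force: 38.7
[[ 0.123  0.992  0.002]
 [ 0.992 -0.123  0.001]
 [ 0.001  0.001 -1.   ]] to go tool mm [-230.94488794  239.45314472   35.92740899]
```

```bash
python3 -m crank '[[0,0,-2,0,0,0,-1],[0,0,-8,0,0,0,-1],[0,0,-20,0,0,0,-1],[0,0,-25,0,0,0,-1],[0,0,-15,0,0,0,-1],[-12.7,13.2,0,0,0,0,-1],[-25.7,26.6,0,0,0,0,-1],[-25.7,26.6,0,0,0,0,-1],[-25.7,26.6,0,0,0,0,-1],[-25.7,26.6,0,0,0,0,-1]]'
python3 -m crank '[[-25.7,26.6,0,0,0,0,-1],[-25.7,26.6,0,0,0,0,-1],[-25.7,26.6,0,0,0,0,-1],[-25.7,26.6,0,0,0,0,-1],[-12.7,13.2,0,0,0,0,-1],[0,0,15,0,0,0,-1],[0,0,25,0,0,0,-1],[0,0,25,0,0,0,-1],[0,0,15,0,0,0,-1],[0,0,8,0,0,0,-1]]'
python3 -m crank '[[0,0,3,0,0,0,-1],[0,0,0,0,0,0,-1],[0,0,0,0,0,0,-1],[0,0,0,0,0,0,-1],[0,0,0,0,0,0,-1],[0,0,0,0,0,0,-1],[0,0,0,0,0,0,-1],[0,0,0,0,0,0,-1],[0,0,0,0,0,0,-1],[0,0,0,0,0,0,-1]]'
python3 - <<'E'
from h import *
o=ctrl.get_obs();R=Ro.from_rotvec(o["tool_rot"]).as_matrix();print(R.round(3),"to go tool mm",(np.array([.6595,-.0563,.0368])-o["tool_pos"])@R*1000)
E
```

```text
t: 23.73
tool_pos: [0.5542, 0.0713, 0.1403]
tool_rot: [-2.353, -2.081, 0.001]
contact_force: [0.6, 0.6, -1.9]
opening: 0.06
grip_force: 38.6
t: 24.57
tool_pos: [0.6553, -0.0555, 0.0482]
tool_rot: [-2.349, -2.077, 0.007]
contact_force: [-0.6, -0.1, -1.2]
opening: 0.0593
grip_force: 38.7
t: 25.4
tool_pos: [0.6584, -0.0567, 0.0496]
tool_rot: [-2.354, -2.081, -0.0]
contact_force: [0.2, -0.1, -2.5]
opening: 0.0595
grip_force: 38.8
[[ 0.123  0.992 -0.   ]
 [ 0.992 -0.123  0.   ]
 [ 0.    -0.    -1.   ]] to go tool mm [ 0.47785098  1.00917109 12.80893171]
```

```bash
python3 -m crank '[[0.5,1,3,0,0,0,-1],[0,0,3,0,0,0,-1],[0,0,2,0,0,0,-1],[0,0,1,0,0,0,-1],[0,0,1,0,0,0,-1],[0,0,1,0,0,0,-1],[0,0,0.8,0,0,0,-1],[0,0,0,0,0,0,-1],[0,0,0,0,0,0,-1],[0,0,0,0,0,0,-1]]'
python3 -m crank '[[0,0,0.5,0,0,0,-1],[0,0,0.5,0,0,0,-1],[0,0,0.5,0,0,0,-1],[0,0,0,0,0,0,-1],[0,0,0,0,0,0,-1],[0,0,0,0,0,0,-1],[0,0,0,0,0,0,-1],[0,0,0,0,0,0,-1],[0,0,0,0,0,0,-1],[0,0,0,0,0,0,-1]]'
```

```text
t: 26.23
tool_pos: [0.6596, -0.0563, 0.038]
tool_rot: [2.354, 2.081, 0.0]
contact_force: [0.4, 0.3, -1.4]
opening: 0.0594
grip_force: 38.8
t: 27.07
tool_pos: [0.6596, -0.0563, 0.0369]
tool_rot: [2.354, 2.081, 0.0]
contact_force: [-4.8, 0.4, 5.1]
opening: 0.0594
grip_force: 39.3
```

```bash
python3 -m crank '[[0,0,0,0,0,0,0.45],[0,0,0,0,0,0,0.55],[0,0,0,0,0,0,0.7],[0,0,0,0,0,0,1],[0,0,0,0,0,0,1],[0,0,-5,0,0,0,1],[0,0,-15,0,0,0,1],[0,0,-30,0,0,0,1],[0,0,-35,0,0,0,1],[0,0,-35,0,0,0,1]]'
python3 -m crank '[[10,-13,-15,0,0,0,1],[20.8,-26.6,0,0,0,0,1],[20.8,-26.6,0,0,0,0,1],[20.8,-26.6,0,0,0,0,1],[20.8,-26.6,0,0,0,0,1],[20.8,-26.6,0,0,0,0,1],[20.8,-26.6,0,0,0,0,1],[20.8,-26.6,0,0,0,0,1],[20.8,-26.6,0,0,0,0,1],[11,-14,0,0,0,0,1]]'
python3 -m crank '[[0,0,0,0,0,0,1],[0,0,0,0,0,0,1],[0,0,0,0,0,0,1],[0,0,0,0,0,0,1],[0,0,0,0,0,0,1],[0,0,0,0,0,0,1],[0,0,0,0,0,0,1],[0,0,0,0,0,0,1],[0,0,0,0,0,0,1],[0,0,0,0,0,0,1]]'
python3 - <<'E'
from h import *
o=ctrl.get_obs();im=get_image("wrist")[:,:,::-1];cv2.imwrite("pics/w6.png",im)
import pickle;pickle.dump(o,open("pics/w6.pkl","wb"))
R=Ro.from_rotvec(o["tool_rot"]).as_matrix();print(R.round(3),"to go tool mm",(np.array([.4445,.1593,.008])-o["tool_pos"])@R*1000)
E
```

```text
t: 27.9
tool_pos: [0.6592, -0.0562, 0.1584]
tool_rot: [-2.354, -2.081, 0.0]
contact_force: [1.0, -0.3, 0.4]
opening: 0.0853
grip_force: 0.0
t: 28.73
tool_pos: [0.4426, 0.161, 0.1727]
tool_rot: [2.352, 2.083, 0.003]
contact_force: [0.8, -0.1, -0.8]
opening: 0.0854
grip_force: 0.0
t: 29.57
tool_pos: [0.4446, 0.1591, 0.1712]
tool_rot: [-2.354, -2.08, 0.0]
contact_force: [0.3, 0.3, 0.9]
opening: 0.0852
grip_force: 0.0
[[ 0.123  0.992 -0.   ]
 [ 0.992 -0.123 -0.   ]
 [-0.    -0.    -1.   ]] to go tool mm [ 2.29796757e-01 -6.36506220e-02  1.63231432e+02]
```

View pics/w6.png

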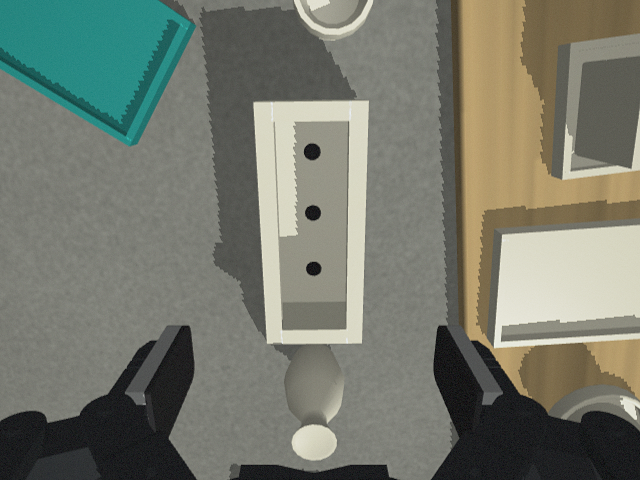

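The empty trough has rim corners (253,102), (369,100), (362,343), (267,343). The fingers straddle it.

Run:
```python
from h import *
import pickle;o=pickle.load(open("pics/w6.pkl","rb"));c=cam("wrist",o)
R=Ro.from_rotvec(o["tool_rot"]).as_matrix()
P=ray(c,[(253,102),(369,100),(362,343),(267,343)],.058)*1000
d=np.roll(P,-1,0)-P;print(P.mean(0),np.hypot(*d.T).round(1),(np.degrees(np.arctan2(d[:,1],d[:,0]))%90).round(1))
print("tool",(np.r_[P.mean(0)/1000,.008]-o["tool_pos"])@R*1000)
m=camera_model("top");t=cam("top");im=cv2.imread("pics/t4.png");
```

```text
[444.07795774 159.34665231] [ 66.  159.8  65.7 158.7] [83.9 83.7 83.  83.8]
tool [  0.22425311  -0.48822732 163.23150931]
```

```bash
python3 -m crank '[[0.2,-0.5,15,0,0,-0.01,1],[0,0,25,0,0,0,1],[0,0,30,0,0,0,1],[0,0,30,0,0,0,1],[0,0,25,0,0,0,1],[0,0,15,0,0,0,1],[0,0,10,0,0,0,1],[0,0,7,0,0,0,1],[0,0,4,0,0,0,1],[0,0,2,0,0,0,1]]'
python3 -m crank '[[0,0,0,0,0,0,1],[0,0,0,0,0,0,-1],[0,0,0,0,0,0,-1],[0,0,0,0,0,0,-1],[0,0,0,0,0,0,-1],[0,0,0,0,0,0,-1],[0,0,0,0,0,0,-1],[0,0,0,0,0,0,-1],[0,0,0,0,0,0,-1],[0,0,0,0,0,0,-1]]' 60
```

```text
t: 30.45
tool_pos: [0.4446, 0.1595, 0.0086]
tool_rot: [2.343, 2.092, 0.001]
contact_force: [-1.1, 0.1, -0.2]
opening: 0.0855
grip_force: 0.0
t: 31.28
tool_pos: [0.4452, 0.1596, 0.0096]
tool_rot: [2.343, 2.092, 0.003]
contact_force: [-0.3, -0.1, 6.3]
opening: 0.0653
grip_force: 68.8
```

```bash
python3 -m crank '[[0,0,-2,0,0,0,-1],[0,0,-6,0,0,0,-1],[0,0,-15,0,0,0,-1],[0,0,-25,0,0,0,-1],[0,0,-30,0,0,0,-1],[0,0,-25,0,0,0,-1],[0,0,-15,0,0,0,-1],[0,0,-4,0,0,0,-1],[0,0,0,0,0,0,-1],[-3.6,16,0,0,0,0,-1]]'
python3 -m crank '[[-7.2,32.1,0,0,0,0,-1],[-7.2,32.1,0,0,0,0,-1],[-7.2,32.1,0,0,0,0,-1],[-7.2,32.1,0,0,0,0,-1],[-7.2,32.1,0,0,0,0,-1],[-7.2,32.1,0,0,0,0,-1],[-3.6,16,0,0,0,0.05,-1],[0,0,0,0,0,0.1,-1],[0,0,0,0,0,0.1,-1],[0,0,0,0,0,0.1,-1]]'
python3 -m crank '[[0,0,0,0,0,0.11,-1],[0,0,0,0,0,0.11,-1],[0,0,0,0,0,0.11,-1],[0,0,0,0,0,0.11,-1],[0,0,0,0,0,0.11,-1],[0,0,0,0,0,0.11,-1],[0,0,0,0,0,0.11,-1],[0,0,0,0,0,0.11,-1],[0,0,0,0,0,0.11,-1],[0,0,0,0,0,0.1,-1]]'
python3 -m crank '[[0,0,0,0,0,0.05,-1],[0,0,10,0,0,0.018,-1],[0,0,15,0,0,0,-1],[0,0,10,0,0,0,-1],[0,0,5,0,0,0,-1],[0,0,0,0,0,0,-1],[0,0,0,0,0,0,-1],[0,0,0,0,0,0,-1],[0,0,0,0,0,0,-1],[0,0,0,0,0,0,-1]]'
python3 - <<'E'
from h import *
o=ctrl.get_obs();R=Ro.from_rotvec(o["tool_rot"]).as_matrix();print(R.round(3),"yaw",np.degrees(np.arctan2(R[1,0],R[0,0])),"to go tool mm",(np.array([.6629,.0846,.0326])-o["tool_pos"])@R*1000)
import pickle;pickle.dump(o,open("pics/w7.pkl","wb"))
cv2.imwrite("pics/w7.png",get_image("wrist")[:,:,::-1])
E
```

```text
t: 32.12
tool_pos: [0.4567, 0.1544, 0.1282]
tool_rot: [-2.34, -2.092, 0.005]
contact_force: [-0.4, 0.1, -4.8]
opening: 0.0653
grip_force: 68.3
t: 32.95
tool_pos: [0.6599, 0.0836, 0.1262]
tool_rot: [-2.674, -1.643, 0.008]
contact_force: [0.2, 0.5, -3.3]
opening: 0.0652
grip_force: 68.7
t: 33.78
tool_pos: [0.6595, 0.0839, 0.1265]
tool_rot: [3.141, 0.02, -0.009]
contact_force: [0.7, 1.2, -3.2]
opening: 0.0657
grip_force: 68.7
t: 34.62
tool_pos: [0.6622, 0.084, 0.0914]
tool_rot: [-3.141, 0.079, -0.003]
contact_force: [-0.1, -0.2, -3.7]
opening: 0.0655
grip_force: 68.7
[[ 0.999 -0.05   0.002]
 [-0.05  -0.999  0.   ]
 [ 0.002 -0.    -1.   ]] yaw -2.873490189789526 to go tool mm [ 0.53586108 -0.63956429 58.8009919 ]
```

View pics/w7.png

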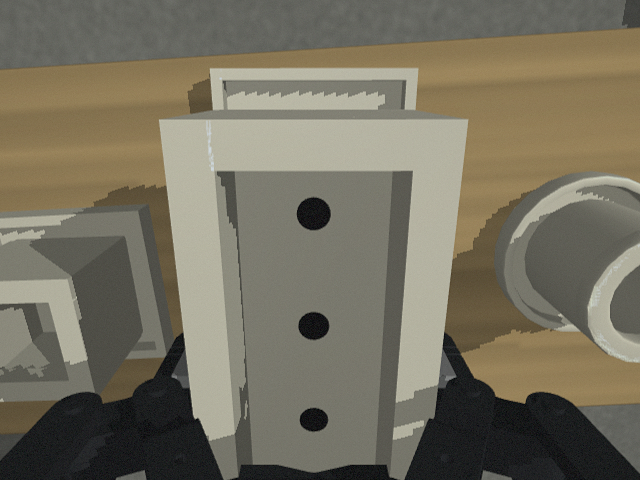

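The trough is held square and is lined up laterally with the long saucer, whose far corners are at (211,69) and (418,69). The round and square pots stand in their saucers.

Run:
```python
from h import *
import pickle;o=pickle.load(open("pics/w7.pkl","rb"));c=cam("wrist",o)
R=Ro.from_rotvec(o["tool_rot"]).as_matrix();T=o["tool_pos"]
for n,p,z in(("saucer",[(211,69),(418,69)],.032),("trough",[(160,121),(468,121)],T[2]-.0096+.058)):
    P=np.c_[ray(c,p,z),[z,z]];print(n,((P-T)@R*1000).round(1))
```

```text
saucer [[ 94.1 -44.9  59.6]
 [ 94.1  45.9  59.6]]
trough [[ 78.8 -32.5 -48.3]
 [ 78.8  32.6 -48.3]]
```

```bash
python3 -m crank '[[2,0,8,0,0,0,-1],[0,0,12,0,0,0,-1],[0,0,12,0,0,0,-1],[0,0,9,0,0,0,-1],[0,0,5,0,0,0,-1],[0,0,3,0,0,0,-1],[0,0,2,0,0,0,-1],[0,0,1,0,0,0,-1],[0,0,1,0,0,0,-1],[0,0,1,0,0,0,-1]]'
python3 -m crank '[[0,0,1,0,0,0,-1],[0,0,1,0,0,0,-1],[0,0,1,0,0,0,-1],[0,0,0.5,0,0,0,-1],[0,0,0,0,0,0,-1],[0,0,0,0,0,0,-1],[0,0,0,0,0,0,-1],[0,0,0,0,0,0,-1],[0,0,0,0,0,0,-1],[0,0,0,0,0,0,-1]]'
python3 -m crank '[[0,0,0.5,0,0,0,-1],[0,0,0.5,0,0,0,-1],[0,0,0,0,0,0,-1],[0,0,0,0,0,0,-1],[0,0,0,0,0,0,-1],[0,0,0,0,0,0,-1],[0,0,0,0,0,0,-1],[0,0,0,0,0,0,-1],[0,0,0,0,0,0,-1],[0,0,0,0,0,0,-1]]'
```

```text
t: 35.5
tool_pos: [0.6641, 0.0839, 0.037]
tool_rot: [-3.141, 0.079, -0.002]
contact_force: [-0.1, -0.5, -3.6]
opening: 0.0651
grip_force: 68.8
t: 36.33
tool_pos: [0.6635, 0.0839, 0.0328]
tool_rot: [-3.141, 0.079, -0.0]
contact_force: [-0.7, 0.1, -3.1]
opening: 0.0651
grip_force: 68.9
t: 37.17
tool_pos: [0.6637, 0.0839, 0.0326]
tool_rot: [3.14, -0.079, 0.0]
contact_force: [-5.1, 0.1, 5.3]
opening: 0.0655
grip_force: 69.7
```

Contact; release, lift, and back away to look.

```bash
python3 -m crank '[[0,0,0,0,0,0,0.6],[0,0,0,0,0,0,0.7],[0,0,0,0,0,0,0.8],[0,0,0,0,0,0,1],[0,0,0,0,0,0,1],[0,0,0,0,0,0,1],[0,0,-5,0,0,0,1],[0,0,-15,0,0,0,1],[0,0,-30,0,0,0,1],[0,0,-35,0,0,0,1]]'
python3 -m crank '[[0,0,-35,0,0,0,1],[0,0,-30,0,0,0,1],[-20,0,-15,0,0,0,1],[-38,0,0,0,0,0,1],[-38,0,0,0,0,0,1],[-38,0,0,0,0,0,1],[-38,0,0,0,0,0,1],[-38,0,0,0,0,0,1],[-20,0,0,0,0,0,1],[0,0,0,0,0,0,1]]'
python3 - <<'E'
from h import *
a=get_image("side")[:,:,::-1][100:350,90:400];b=get_image("top")[:,:,::-1][90:290,180:510]
a=cv2.resize(a,(496,400));b=cv2.resize(b,(496,300));a=a[:300]
cv2.imwrite("pics/end.png",np.vstack([a,b]))
E
```

```text
t: 38.0
tool_pos: [0.6619, 0.0839, 0.1162]
tool_rot: [3.14, -0.079, -0.007]
contact_force: [0.8, 0.3, 0.6]
opening: 0.0853
grip_force: 0.0
t: 38.83
tool_pos: [0.431, 0.0959, 0.1978]
tool_rot: [-3.14, 0.077, -0.002]
contact_force: [-0.3, -1.1, -0.2]
opening: 0.0856
grip_force: 0.0
```

View pics/end.png

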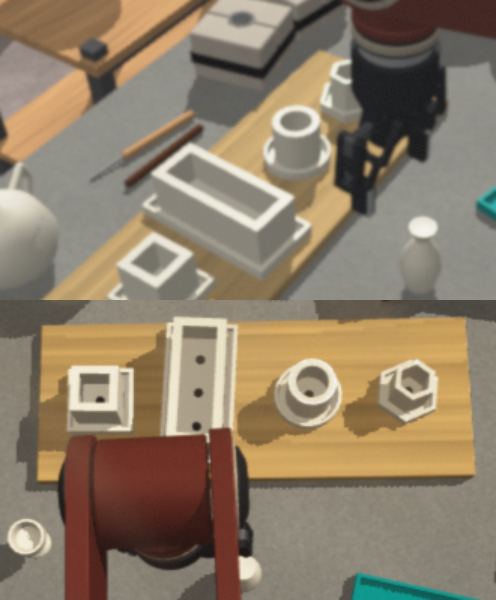

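All four pots stand upright in their own saucers, and the egg cup and vase are where they were.

```bash
python3 -c "
from station import ctrl
print(ctrl.finish_job())"
```

```text
the job is handed in; nothing more can be done
None
```

The job is handed in: all four planters stand upright in their matching saucers, the egg cup and bud vase still stand beside where the pile was, and it took about 39 s of the 115 s allowed.

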